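# Open the combination lock of the sample box

### The arm

A 6-joint arm with a two-finger parallel gripper is mounted at the origin on a cart in front of the work surface, level with it; the furniture and walls round the work are solid. World frame = base frame: x ahead of the robot, y to its left, z up, the work surface at z = 0. Lengths are in m, angles in rad, forces in N, time in s.
With the tool pointing down it reaches from about 0.35 to 0.975 m from the base axis. Payload 4.9 kg.
Tool frame: the origin (TCP) lies at the very end of the fingers, on their centre line; the grasp point (between the pads) lies manip.grip_point_offset behind it (manip.grip_point_offset is the distance from the TCP to the grasp point, in m); z points along the fingers, y is the line along which they close (so a half turn about z gives the same grasp; the last joint's range is limited). The gripper opens to 85 mm and grips with 20 to 120 N. Pads are 22 mm wide; open, the fingers measure 114 mm over their backs; the gripper's body (76 mm by 85 mm) begins 54 mm behind the grasp point. The pads swing forward as they close: fully open they stand 13 mm farther back than shut.
Start: joints at [-1.219, 0.053, 1.613, -0, 1.476, -0.119], TCP at [0.283, -0.557, 0.231] pointing down, gripper open.
Joint ranges: [-3.01, 3.01], [-1.01, 2.22], [0.06, 2.58], [-1.02, 4.17], [0.09, 2.62], [-3.14, 3.14]. Speed limits (rad/s): [2.57, 2.57, 3.14, 3.14, 3.14, 3.14].

### API

Orientations are given as a unit quaternion [w, x, y, z].
In Python, from plant import manip gives the robot as it stands.
- The arm moves only by the shell command python3 -m crank 'ROWS' [OPENING]. ROWS is JSON, a list of rows, each an object of numbers: "x", "y", "z": the shift along the tool's x, y, z in cm; "turn": the turn about the tool's z in rad. In form: [{"x": .., "y": .., "z": .., "turn": ..}, ...]. A call has 1 to 5 rows; each row shifts and turns the commanded pose from where the row before left it, along the tool's axes as they then stand; what a row does not reach is not made up. A row lasts 1/10 s, in which the tool goes at most 50 mm and 8.59 degrees, less where a joint would pass 70% of its speed; a pose out of reach is approached as far as the arm can. A call with a gripper value outside its range is refused whole. OPENING is the opening in per cent of the stroke, from 0 (shut) to 100 (fully open), set as the call begins (- or left out, the last holds). The fingers move at their own pace and stop on an object; the grip force is fixed at half the most. Time passes only in rows, so rows that do not move let the fingers close. It gives the time, the measured TCP pose, the force, the opening and the grip force at its end, in the units of the state.
- manip.state(): the state, without advancing time (a new reading comes with each control period).
- manip.grab_frame(name): name is "side" or "top"; returns (picture, depth): 384x512x3 uint8, red, green, blue; 384x512 float32, m along the optical axis (not along the pixel's ray), 0 where there is no reading.
- manip.camera_model(name): a dict with "mtx" (3x3 intrinsics, pixels), "world_to_cam" (4x4, takes a point from world to camera coordinates). Camera axes: x right, y down, z forward; pixel columns grow to the right and rows downward; lengths in m; the calibration is good to about 2 mm. A picture is of the moment at which its call begins. camera_model takes no time and is no camera call.
- manip.job_done(): hands the job in; it is judged then, once.
The state is a dict: "time": time; "joint_pos": joint angles; "joint_vel": joint speeds; "joint_efforts": joint torques, N m; "tool_pos": TCP position; "tool_rot": TCP orientation; "contact_force": force on the tool from outside, world axes, zero at the start; "ft_torque": the same for the moment, N m; "gripper_width": opening from 0.0 (shut) to 1.0 (fully open); "grasp_force": force on a finger pad.
Only numpy, scipy, OpenCV 4.12 (cv2) and the standard library are available. Lean on these libraries where they do the work, as an engineer would, in place of code of your own. Each camera call takes 0.05 s, during which the arm holds its last target. There are 200 camera calls.

### The job

Unlock the grey sample box with the combination 2 - 4 - 3: with its knob turn the dial left (anticlockwise) to the two-pip mark, then right to the four-pip mark, then slowly left again until, close to the three-pip mark, you feel the catch drop in and hold the dial. Stop turning at once when it holds, never force the knob; then slide the bolt fully away from the dial, let go, and leave the other things on the bench alone.

Things in the scene. Friction and masses are not known exactly. Their poses are not given: they have to be found in the camera images.
- lock_box: Low grey steel box, 160 (x) x 270 (y) x 80 mm high, fixed to the bench; origin at the centre of its underside, x away from the robot at yaw 0, y to the left. On its flat cover are the dial (axis at x 0, y +55 mm) with a fixed white scale ring (146 mm across, 3 mm high) round it, and the bolt (y -63 mm).
- mark_2 (a point): Two-pip mark on the scale ring, 54 mm from the dial axis: a long tick with 2 small raised black pips outside it, 40 degrees left of mark_3. Seen from above the long ticks run clockwise 1, 2, 3, 4, 5 pips, 40 degrees apart; fine ticks every 10 degrees. First number: it must be reached turning left, within 8 degrees (0.14 rad); overshooting more spoils it.
- mark_4 (a point): Four-pip mark, 40 degrees right of mark_3 on the same ring. Second number: to be reached turning right from mark 2, within 8 degrees, no farther. If mark 2 or 4 is missed or overshot by more, or no catch is found, turn right gently to the end stop and begin again with left to 2.
- mark_3 (a point): Three-pip mark, in the box's +x direction from the dial axis. Last number: the lock is worn, its gate lies anywhere within 0.20 rad either side of this mark. Coming from mark 4 by turning left, a spring catch drops into the gate within about 0.06 rad of its centre; from then on the dial plate can move only about +-0.06 rad and the bolt is free. Before that nothing holds the dial.
- knob_grip (a point): Grip point of the knob, on the dial axis, 110 mm above the box's underside. The knob is a black upright bar 50 long, 14 wide, 34 mm high (top 12 mm above this point, dial plate 22 mm below it) on a round dark dial plate of 92 mm diameter. x of this point points along the bar to its end with the white line, z up; it turns with the knob; the fingers close across the bar, along y.
- dial (a joint): Angle of the dark dial plate with its white pointer line (rad): 0 points to mark 3, positive is left (anticlockwise from above), mark 2 at +0.698, mark 4 at -0.698, end stops at +-1.40. It starts somewhere between -0.45 and 0.2, turns lightly (0.03 to 0.08 N m) and stays where it is left.
- knob (a joint): Twist of the knob against the dial plate (rad), positive left: a torsion spring of 3 N m/rad joins them, so the twist shows the turning force. 0 when free, 0.01 to 0.03 while turning; once the dial is held the twist grows as the knob is turned on. More than 0.17 (0.5 N m) either way is forcing the lock.
- bolt_grip (a point): Grip point of the bolt's fin, 106 mm above the box's underside: upright steel fin 12 mm thick (along y), 34 mm long (along x), top 11 mm above this point, its slide plate 22 mm below it between two low guide bars (5 mm high, inner faces 24 mm either side). Axes as the box's. It slides along the box's -y, away from the dial.
- bolt (a joint): Travel of the bolt (m): 0 locked, 0.025 fully drawn away from the dial, where it meets a stop; it rubs with about 3 N and stays where it is left. Until the catch has dropped it is blocked after about 1.5 mm.
- forceps: Steel forceps 131 mm long lying right of the box, a bystander; origin at its middle on the bench.
- marker: White felt marker 138 mm long lying left of the box, a bystander; origin at its middle on the bench.
- petri_dish: Lidded dish of 59 mm diameter, 16 mm high, right of the box, a bystander; origin at the centre of its underside.
- dropper: Small white dropper bottle, 25 mm diameter, 64 mm high, left of the box, a bystander; origin at the centre of its underside.

How it is judged:
On the way, in this order (a step that is already met when the one before it is completed fails the run):
1. the dial stands at the two-pip mark, within 8 degrees (value of joint dial between 0.558 and 0.838 rad), for 0.2 s.
2. then the dial stands at the four-pip mark, within 8 degrees (value of joint dial between -0.838 and -0.558 rad), for 0.2 s.
3. then the dial stands near the three-pip mark, within 17 degrees (value of joint dial between -0.3 and 0.3 rad), for 0.2 s.
At the end, for the whole second after the job is handed in: The bolt is drawn at least 22 of its 25 mm away from the dial and at rest, and the dial is still held near the three-pip mark (within 17 degrees) (all of step 3 and value of joint bolt between 0.022 and 0.03 m and velocity of joint bolt between -0.01 and 0.01 m/s); the robot touches nothing.
It fails at once if the knob is forced: twisted more than 0.17 rad (0.5 N m) against the dial plate (value of joint knob above 0.17 rad or value of joint knob below -0.17 rad).
It fails at once if a bystander (forceps, marker, dish or dropper bottle) is moved more than 25 mm (distance of any of forceps, marker, petri_dish, dropper from where it was at the start of the episode above 0.025 m).
It also fails if it takes over 72 s, if anything falls off the work surface, if the arm or the gripper's body presses on something with over 40 N, if the wrist force passes 120 N, or if a joint passes its speed limit or range.

## Working session

There is one attempt and no reset: what is moved stays moved. The work goes in short steps, Python scripts to look and compute and a shell command to move; the robot and the scene stay as the last step left them, time stands still between calls to the robot, and variables do not carry over. Pictures are saved under pics/ and viewed, at most 10 in all, crops included, and the job is handed in when it is done.

```bash
ls; mkdir -p pics; python3 - <<'E'
from plant import manip
import cv2, numpy as np
s=manip.state(); print(s, manip.grip_point_offset)
for n in ("top","side"):
    p,d=manip.grab_frame(n); np.savez(f"pics/{n}0.npz",p=p,d=d); cv2.imwrite(f"pics/{n}0.png",p[:,:,::-1])
    m=manip.camera_model(n); print(np.round(m["mtx"],1),np.round(m["world_to_cam"],3))
E
```

```text
pics
{'time': 0.0, 'joint_pos': array([-1.21904560e+00,  5.33728487e-02,  1.61434465e+00,  1.47994544e-05,
        1.47598536e+00, -1.19002224e-01]), 'joint_vel': array([-0.00141827,  0.00059994, -0.0008668 ,  0.00115714, -0.00030463,
       -0.00074416]), 'joint_efforts': array([-2.50874378e-03, -3.93679547e+01, -3.70182431e+01, -3.83768902e-04,
        6.81197052e-03,  3.58079390e-06]), 'tool_pos': array([ 0.28325401, -0.55640995,  0.23002285]), 'tool_rot': array([-1.04882137e-03,  9.72426237e-01,  2.33208278e-01, -1.15193891e-04]), 'contact_force': array([-0.87378071, -0.291367  ,  0.46328395]), 'ft_torque': array([-0.05128152,  0.02323641,  0.00933182]), 'grasp_force': 0.0, 'gripper_width': 1.0042171636624855} 0.0187
[[413.4   0.  258.5]
 [  0.  413.4 190.3]
 [  0.    0.    1. ]] [[ 0.016 -1.    -0.002  0.012]
 [-0.994 -0.016 -0.105  0.54 ]
 [ 0.105  0.004 -0.994  1.296]
 [ 0.     0.     0.     1.   ]]
[[393.8   0.  260.4]
 [  0.  393.8 188.7]
 [  0.    0.    1. ]] [[ 0.876 -0.482 -0.009 -0.448]
 [-0.203 -0.351 -0.914  0.187]
 [ 0.438  0.802 -0.405  0.8  ]
 [ 0.     0.     0.     1.   ]]
```

View pics/top0.png

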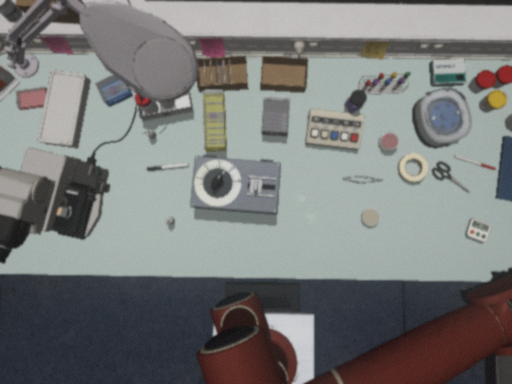

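View pics/side0.png

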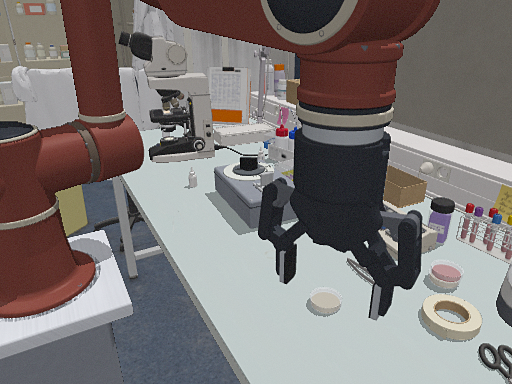

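The top view shows the box at about (192–280, 155–214), the dial at (217, 182) and the bolt at (262, 186). The dropper is at (171, 221), the marker at (168, 167), the forceps at (362, 180) and the dish at (370, 218). The side view has the box partly hidden behind the gripper.

```bash
cat > h.py <<'E'
import numpy as np, cv2
from plant import manip
def ray(name,uv,z):
    m=manip.camera_model(name); T=np.array(m["world_to_cam"]); R=T[:3,:3]; c=-R.T@T[:3,3]
    uv=np.atleast_2d(np.asarray(uv,float)); K=np.array(m["mtx"])
    d=(R.T@np.linalg.inv(K)@np.c_[uv,np.ones(len(uv))].T).T
    return c+d*((z-c[2])/d[:,2])[:,None]
def proj(name,P):
    m=manip.camera_model(name); T=np.array(m["world_to_cam"])
    q=(T[:3,:3]@np.atleast_2d(P).T).T+T[:3,3]; p=(np.array(m["mtx"])@q.T).T
    return p[:,:2]/p[:,2:]
def rect(p,c,yaw,z,size=0.36,mmpp=0.0006):
    "image of plane z resampled, up = +x box, left = +y box"
    n=int(size/mmpp); v,u=np.mgrid[0:n,0:n]; a=(n/2-v)*mmpp; b=(n/2-u)*mmpp
    P=np.c_[(c[0]+a*np.cos(yaw)-b*np.sin(yaw)).ravel(),(c[1]+a*np.sin(yaw)+b*np.cos(yaw)).ravel(),np.full(n*n,z)]
    q=proj("top",P).reshape(n,n,2).astype(np.float32)
    return cv2.remap(p,q[...,0],q[...,1],cv2.INTER_CUBIC)
E
python3 - <<'E'
from h import *
p=np.load("pics/top0.npz")["p"]; d=np.load("pics/top0.npz")["d"]
hsv=cv2.cvtColor(p,cv2.COLOR_RGB2HSV)
# ring: bright in box window
roi=np.zeros(p.shape[:2],np.uint8); roi[155:213,190:246]=1
m=((hsv[...,2]>170)&(hsv[...,1]<50)).astype(np.uint8)*roi
n,l,st,ce=cv2.connectedComponentsWithStats(m); i=1+np.argmax(st[1:,4]); print(st[i],ce[i])
c=max(cv2.findContours((l==i).astype(np.uint8),0,1)[0],key=cv2.contourArea)
e=cv2.fitEllipse(cv2.convexHull(c)); print("ellipse",e)
print("dial axis",ray("top",e[0],.083), "diam", np.array(e[1])/413.4*1.14)
# box top from height
v,u=np.mgrid[0:384,0:512]; 
M=manip.camera_model("top");T=np.array(M["world_to_cam"]);K=np.array(M["mtx"])
q=np.stack([(u-K[0,2])/K[0,0]*d,(v-K[1,2])/K[1,1]*d,d],-1); W=(q-T[:3,3])@T[:3,:3]
bm=((W[...,2]>.065)&(W[...,2]<.14)&(d>0)).astype(np.uint8); bm[:150]=0;bm[220:]=0;bm[:,:185]=0;bm[:,290:]=0
n,l,st,_=cv2.connectedComponentsWithStats(bm); i=1+np.argmax(st[1:,4]);print(st[i])
pts=W[l==i]; pts=pts[abs(pts[:,2]-.082)<.008]; r=cv2.minAreaRect((pts[:,:2]*1000).astype(np.float32)); print(r, cv2.boxPoints(r)); print("z med",np.median(pts[:,2]))
cd=ray("top",e[0],.083)[0]
cv2.imwrite("pics/r0.png",rect(p,cd[:2]+[0,-.05],0,.088,.32,.0005)[100:540][:,:,::-1] if 0 else rect(p,cd[:2]+[0,-.05],0,.088,.3,.0005)[...,::-1])
E
```

```text
[194 160  47  46 947] [217.21436114 182.77402323]
ellipse ((217.35081481933594, 182.47549438476562), (46.256568908691406, 47.141727447509766), 52.40542221069336)
dial axis [[0.55656705 0.14776645 0.083     ]] diam [0.12755803 0.12999896]
[ 190  155   91   59 4498]
((552.568359375, 92.75068664550781), (269.2154235839844, 159.60104370117188), 86.32705688476562) [[464.30865  -36.46843 ]
 [623.58185  -46.692642]
 [640.82806  221.9698  ]
 [481.55487  232.19402 ]]
z med 0.0805654653300737
```

View pics/r0.png

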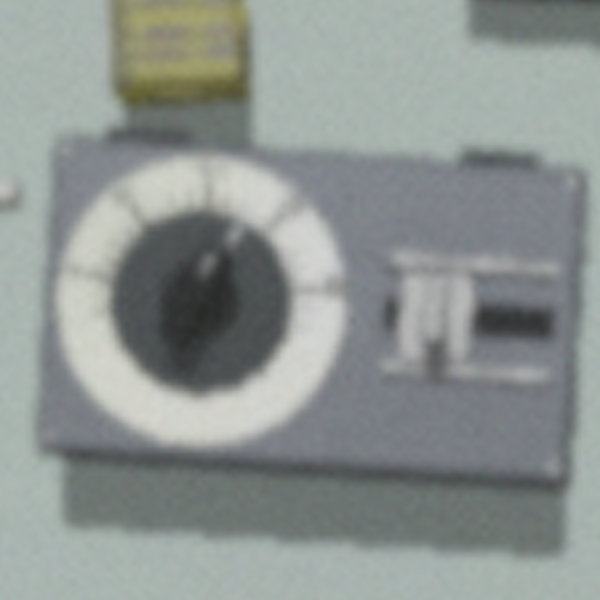

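The two measurements agree. The box rectangle is 269×160 mm with its top at z 0.081, yaw -0.064 and centre (0.5526, 0.0928). That puts the dial axis at (0.556, 0.148), and the ring fit gives the same. In the rectified view the pointer tip is at (236, 233) with the centre at (200, 300), so the dial stands at about -0.43 (-0.49 in world axes). Next I move above the knob.

```bash
cat >> h.py <<'E'
def togo(x,y,z,psi):
    s=manip.state(); w,a,b,c=s["tool_rot"]
    from scipy.spatial.transform import Rotation as Ro
    R=Ro.from_quat([a,b,c,w]).as_matrix(); p0=np.arctan2(R[1,0],R[0,0])
    print("t",round(s["time"],2),"pos",np.round(s["tool_pos"],4),"psi",round(p0,4),"F",np.round(s["contact_force"],1),"M",np.round(s["ft_torque"],3),"w",round(s["gripper_width"],3),round(s["grasp_force"],1))
    print("cm tool",np.round(R.T@(np.array([x,y,z])-s["tool_pos"])*100,2),"turn",round(p0-psi,3), "tilt z",np.round(R[:,2],4))
E
python3 -m crank '[{"x":2.5,"y":-2.2},{"x":3.5,"y":-3.15},{"x":3.5,"y":-3.15},{"x":3.5,"y":-3.15},{"x":3.5,"y":-3.15}]' 100
python3 -m crank '[{"x":3.5,"y":-3.15},{"x":3.5,"y":-3.15},{"x":3.5,"y":-3.15},{"x":3.5,"y":-3.15},{"x":3.5,"y":-3.15}]'
python3 -m crank '[{"x":3.5,"y":-3.15},{"x":3.5,"y":-3.15},{"x":3.5,"y":-3.15},{"x":3.5,"y":-3.15},{"x":2.5,"y":-2}]'
python3 -m crank '[{"turn":0.14},{"turn":0.14},{"turn":0.14},{"turn":0.14},{"turn":0.14}]'
python3 -m crank '[{"turn":0.14},{"turn":0.12},{},{}]'
python3 -c "
from h import *
togo(.556,.1477,.15,-.493)"
```

```text
t 0.1 pos [ 0.2833 -0.5565  0.2302] psi 0.4708 F [ 0.5 -0.   1. ] M [ 0.035 -0.023 -0.009] w 0.997 0.0
cm tool [ 56.24 -50.37   8.12] turn 0.964 tilt z [-7.0e-04  1.7e-03 -1.0e+00]schema error: expected keys x, y, z, turn
schema error: expected keys x, y, z, turn
schema error: expected keys x, y, z, turn
schema error: expected keys x, y, z, turn
schema error: expected keys x, y, z, turn
```

All four keys are required in each row.

```bash

python3 -m crank '[{"x":2.5,"y":-2.2,"z":0,"turn":0},{"x":3.5,"y":-3.15,"z":0,"turn":0},{"x":3.5,"y":-3.15,"z":0,"turn":0},{"x":3.5,"y":-3.15,"z":0,"turn":0},{"x":3.5,"y":-3.15,"z":0,"turn":0}]' 100 &&
python3 -m crank '[{"x":3.5,"y":-3.15,"z":0,"turn":0},{"x":3.5,"y":-3.15,"z":0,"turn":0},{"x":3.5,"y":-3.15,"z":0,"turn":0},{"x":3.5,"y":-3.15,"z":0,"turn":0},{"x":3.5,"y":-3.15,"z":0,"turn":0}]' &&
python3 -m crank '[{"x":3.5,"y":-3.15,"z":0,"turn":0},{"x":3.5,"y":-3.15,"z":0,"turn":0},{"x":3.5,"y":-3.15,"z":0,"turn":0},{"x":3.5,"y":-3.15,"z":0,"turn":0},{"x":2.5,"y":-2,"z":0,"turn":0}]' &&
python3 -m crank '[{"x":0,"y":0,"z":0,"turn":0.14},{"x":0,"y":0,"z":0,"turn":0.14},{"x":0,"y":0,"z":0,"turn":0.14},{"x":0,"y":0,"z":0,"turn":0.14},{"x":0,"y":0,"z":0,"turn":0.14}]' &&
python3 -m crank '[{"x":0,"y":0,"z":0,"turn":0.14},{"x":0,"y":0,"z":0,"turn":0.12},{"x":0,"y":0,"z":0,"turn":0},{"x":0,"y":0,"z":0,"turn":0}]'
python3 -c "
from h import *
togo(.556,.1477,.15,-.493)"
```

```text
time: 0.6
tool_pos: [0.3635, -0.3483, 0.2307]
tool_rot: [-0.0, 0.972, 0.233, -0.0]
contact_force: [0.4, -1.3, 0.7]
gripper_width: 1.0
grasp_force: 0.0
time: 1.1
tool_pos: [0.448, -0.1285, 0.231]
tool_rot: [-0.0, 0.972, 0.233, 0.0]
contact_force: [0.3, 0.3, -0.4]
gripper_width: 0.996
grasp_force: 0.0
time: 1.6
tool_pos: [0.5288, 0.0773, 0.2308]
tool_rot: [-0.0, 0.972, 0.234, -0.0]
contact_force: [0.2, -1.4, -0.2]
gripper_width: 1.003
grasp_force: 0.0
time: 2.1
tool_pos: [0.5284, 0.0746, 0.2307]
tool_rot: [0.0, 0.993, -0.117, -0.001]
contact_force: [0.1, 0.3, -0.3]
gripper_width: 1.002
grasp_force: 0.0
time: 2.5
tool_pos: [0.5285, 0.0745, 0.2309]
tool_rot: [0.0, 0.971, -0.241, -0.0]
contact_force: [0.0, 0.2, 0.2]
gripper_width: 1.001
grasp_force: 0.0
t 2.5 pos [0.5285 0.0745 0.2309] psi -0.4867 F [0.  0.2 0.2] M [ 0.036 -0.034 -0.027] w 1.001 0.0
cm tool [-0.99 -7.76  8.09] turn 0.006 tilt z [-7.e-04  0.e+00 -1.e+00]
```

```bash

python3 -m crank '[{"x":-0.5,"y":-3.9,"z":2,"turn":0},{"x":-0.5,"y":-3.86,"z":2,"turn":0.006},{"x":0,"y":0,"z":4.1,"turn":0},{"x":0,"y":0,"z":0,"turn":0},{"x":0,"y":0,"z":0,"turn":0}]' 45
python3 - <<'E'
from h import *
togo(.556,.1477,.095,-.493)
p,d=manip.grab_frame("side"); t,_=manip.grab_frame("top")
u,v=proj("side",[.556,.148,.11])[0].astype(int); print(u,v,proj("side",[.556,.148,.122]))
a=cv2.resize(p[v-70:v+50,max(u-60,0):u+60],None,fx=3.3,fy=3.3,interpolation=2)
u,v=proj("top",[.556,.148,.11])[0].astype(int)
b=cv2.resize(t[v-60:v+60,u-60:u+60],(a.shape[1],a.shape[0]),interpolation=2)
cv2.imwrite("pics/c1.png",np.hstack([a,b])[...,::-1])
E
```

```text
time: 3.0
tool_pos: [0.5556, 0.1474, 0.1496]
tool_rot: [0.001, 0.97, -0.245, -0.001]
contact_force: [0.7, -0.1, 0.0]
gripper_width: 0.446
grasp_force: 0.0
t 3.0 pos [0.5556 0.1474 0.1496] psi -0.4943 F [ 0.7 -0.1  0. ] M [ 0.04  -0.011  0.024] w 0.446 0.0
cm tool [ 0.03 -0.06  5.46] turn -0.001 tilt z [-2.6e-03 -5.0e-04 -1.0e+00]
248 161 [[248.45603797 157.15974739]]
```

View pics/c1.png

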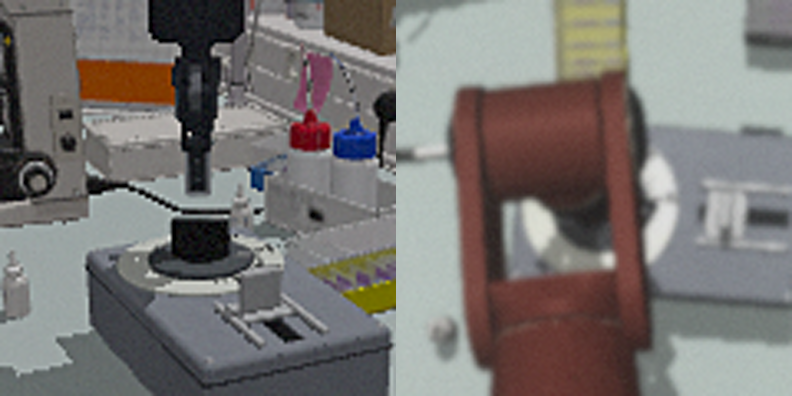

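In the side crop the fingers (195, 185) hang right above the knob (200, 240), and in the top view the arm hides the knob. Now I lower and grip.

```bash

python3 -m crank '[{"x":0.03,"y":-0.05,"z":2,"turn":0},{"x":0,"y":0,"z":2,"turn":0},{"x":0,"y":0,"z":1.4,"turn":0},{"x":0,"y":0,"z":0,"turn":0},{"x":0,"y":0,"z":0,"turn":0}]'
python3 -m crank '[{"x":0,"y":0,"z":0,"turn":0},{"x":0,"y":0,"z":0,"turn":0},{"x":0,"y":0,"z":0,"turn":0},{"x":0,"y":0,"z":0,"turn":0},{"x":0,"y":0,"z":0,"turn":0}]' 0
python3 -m crank '[{"x":0,"y":0,"z":0,"turn":0},{"x":0,"y":0,"z":0,"turn":0},{"x":0,"y":0,"z":0,"turn":0},{"x":0,"y":0,"z":0,"turn":0},{"x":0,"y":0,"z":0,"turn":0}]'
python3 -c "
from h import *
togo(.556,.1477,.095,-.493)"
```

```text
time: 3.6
tool_pos: [0.5576, 0.1478, 0.0975]
tool_rot: [-0.0, 0.969, -0.245, 0.001]
contact_force: [-0.3, 0.1, 0.1]
gripper_width: 0.45
grasp_force: 0.0
time: 4.1
tool_pos: [0.5577, 0.1476, 0.0981]
tool_rot: [0.0, 0.97, -0.245, 0.001]
contact_force: [-3.4, -1.8, 6.0]
gripper_width: 0.156
grasp_force: 59.1
time: 4.6
tool_pos: [0.5577, 0.1476, 0.0981]
tool_rot: [0.0, 0.97, -0.245, 0.001]
contact_force: [-2.0, -2.6, 5.7]
gripper_width: 0.151
grasp_force: 59.1
t 4.6 pos [0.5577 0.1476 0.0981] psi -0.4951 F [-2.  -2.6  5.7] M [-0.371  0.362  0.026] w 0.151 59.1
cm tool [-0.15  0.07  0.31] turn -0.002 tilt z [ 1.7e-03 -8.0e-04 -1.0e+00]
```

```bash

python3 -m crank '[{"x":0,"y":0,"z":0,"turn":-0.02},{"x":0,"y":0,"z":0,"turn":-0.04},{"x":0,"y":0,"z":0,"turn":-0.06},{"x":0,"y":0,"z":0,"turn":-0.06},{"x":0,"y":0,"z":0,"turn":-0.06}]'
python3 -c "
from h import *
togo(.556,.1477,.095,.634)"
```

```text
time: 5.1
tool_pos: [0.5578, 0.148, 0.0981]
tool_rot: [-0.0, 0.992, -0.126, 0.001]
contact_force: [-1.8, -0.9, 5.6]
gripper_width: 0.152
grasp_force: 59.1
t 5.1 pos [0.5578 0.148  0.0981] psi -0.253 F [-1.8 -0.9  5.6] M [-0.183  0.321 -0.079] w 0.152 59.1
cm tool [-0.17  0.07  0.31] turn -0.887 tilt z [ 2.e-03  1.e-04 -1.e+00]
```

```bash

python3 -m crank '[{"x":0,"y":0,"z":0,"turn":-0.08},{"x":0,"y":0,"z":0,"turn":-0.08},{"x":0,"y":0,"z":0,"turn":-0.08},{"x":0,"y":0,"z":0,"turn":-0.08},{"x":0,"y":0,"z":0,"turn":-0.08}]'
python3 -m crank '[{"x":0,"y":0,"z":0,"turn":-0.08},{"x":0,"y":0,"z":0,"turn":-0.08},{"x":0,"y":0,"z":0,"turn":-0.08},{"x":0,"y":0,"z":0,"turn":-0.08},{"x":0,"y":0,"z":0,"turn":-0.08}]'
python3 -m crank '[{"x":0,"y":0,"z":0,"turn":-0.06},{"x":0,"y":0,"z":0,"turn":-0.03},{"x":0,"y":0,"z":0,"turn":0},{"x":0,"y":0,"z":0,"turn":0}]'
python3 - <<'E'
from h import *
togo(.556,.1477,.095,.634)
p,d=manip.grab_frame("side"); t,_=manip.grab_frame("top")
u,v=proj("side",[.556,.148,.09])[0].astype(int)
a=cv2.resize(p[v-40:v+40,u-50:u+50],(500,400),interpolation=2)
c=cv2.resize(rect(t,[.556,.148],-.064,.088,.16,.0005),(300,400)) if 0 else cv2.resize(rect(t,[.556,.148],-.064,.088,.16,.0005),(300,300))
b=np.zeros((400,300,3),np.uint8); b[:300]=c
cv2.imwrite("pics/c2.png",np.hstack([a,b])[...,::-1])
E
```

```text
time: 5.6
tool_pos: [0.5578, 0.1486, 0.0981]
tool_rot: [-0.001, 0.997, 0.074, 0.001]
contact_force: [-2.6, 0.8, 4.3]
gripper_width: 0.15
grasp_force: 59.1
time: 6.1
tool_pos: [0.5576, 0.1492, 0.0981]
tool_rot: [-0.001, 0.963, 0.27, 0.001]
contact_force: [-1.9, 1.8, 6.0]
gripper_width: 0.149
grasp_force: 59.2
time: 6.5
tool_pos: [0.5575, 0.1493, 0.0981]
tool_rot: [-0.001, 0.95, 0.312, 0.001]
contact_force: [-2.6, 3.0, 4.7]
gripper_width: 0.148
grasp_force: 59.2
t 6.5 pos [0.5575 0.1493 0.0981] psi 0.6345 F [-2.6  3.   4.7] M [ 0.478  0.436 -0.062] w 0.148 59.2
cm tool [-0.22  0.04  0.31] turn 0.0 tilt z [ 0.0016  0.0029 -1.    ]
```

View pics/c2.png

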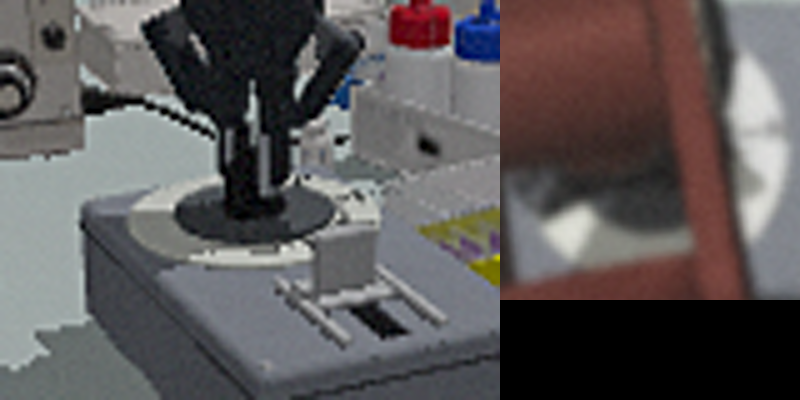

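The dial plate and ring are in view at (255, 215) but the pointer is hidden. The tool yaw, which is clamped to the bar, puts the dial at about 0.68. I dwell, then turn right to mark 4.

```bash

python3 -m crank '[{"x":0,"y":0,"z":0,"turn":0},{"x":0,"y":0,"z":0,"turn":0},{"x":0,"y":0,"z":0,"turn":0},{"x":0,"y":0,"z":0,"turn":0.03},{"x":0,"y":0,"z":0,"turn":0.06}]'
python3 -m crank '[{"x":0,"y":0,"z":0,"turn":0.08},{"x":0,"y":0,"z":0,"turn":0.08},{"x":0,"y":0,"z":0,"turn":0.08},{"x":0,"y":0,"z":0,"turn":0.08},{"x":0,"y":0,"z":0,"turn":0.08}]'
python3 -m crank '[{"x":0,"y":0,"z":0,"turn":0.08},{"x":0,"y":0,"z":0,"turn":0.08},{"x":0,"y":0,"z":0,"turn":0.08},{"x":0,"y":0,"z":0,"turn":0.08},{"x":0,"y":0,"z":0,"turn":0.08}]'
python3 -m crank '[{"x":0,"y":0,"z":0,"turn":0.08},{"x":0,"y":0,"z":0,"turn":0.08},{"x":0,"y":0,"z":0,"turn":0.08},{"x":0,"y":0,"z":0,"turn":0.08},{"x":0,"y":0,"z":0,"turn":0.08}]'
python3 -c "
from h import *
togo(.556,.1477,.095,-.77)"
```

```text
time: 7.1
tool_pos: [0.5576, 0.1492, 0.0981]
tool_rot: [-0.001, 0.963, 0.268, 0.001]
contact_force: [-1.8, 3.1, 5.1]
gripper_width: 0.154
grasp_force: 59.2
time: 7.6
tool_pos: [0.5578, 0.1486, 0.0981]
tool_rot: [-0.001, 0.997, 0.071, 0.001]
contact_force: [-1.4, 1.1, 4.9]
gripper_width: 0.152
grasp_force: 59.1
time: 8.1
tool_pos: [0.5578, 0.148, 0.0981]
tool_rot: [-0.0, 0.992, -0.129, 0.001]
contact_force: [-1.9, -1.8, 5.5]
gripper_width: 0.146
grasp_force: 59.2
time: 8.6
tool_pos: [0.5576, 0.1474, 0.0981]
tool_rot: [0.0, 0.946, -0.323, 0.001]
contact_force: [-2.7, -4.2, 6.5]
gripper_width: 0.152
grasp_force: 59.3
t 8.6 pos [0.5576 0.1474 0.0981] psi -0.6579 F [-2.7 -4.2  6.5] M [-0.509  0.513  0.126] w 0.152 59.3
cm tool [-0.14  0.07  0.31] turn 0.112 tilt z [ 0.0013 -0.0014 -1.    ]
```

```bash

python3 -m crank '[{"x":0,"y":0,"z":0,"turn":0.06},{"x":0,"y":0,"z":0,"turn":0.04},{"x":0,"y":0,"z":0,"turn":0.012},{"x":0,"y":0,"z":0,"turn":0},{"x":0,"y":0,"z":0,"turn":0}]'
python3 -m crank '[{"x":0,"y":0,"z":0,"turn":0},{"x":0,"y":0,"z":0,"turn":0},{"x":0,"y":0,"z":0,"turn":0}]'
python3 -c "
from h import *
togo(.556,.1477,.095,-.77)"
python3 -m crank '[{"x":0,"y":0,"z":0,"turn":-0.04},{"x":0,"y":0,"z":0,"turn":-0.06},{"x":0,"y":0,"z":0,"turn":-0.06},{"x":0,"y":0,"z":0,"turn":-0.06},{"x":0,"y":0,"z":0,"turn":-0.06}]'
python3 -m crank '[{"x":0,"y":0,"z":0,"turn":-0.05},{"x":0,"y":0,"z":0,"turn":-0.04},{"x":0,"y":0,"z":0,"turn":-0.03},{"x":0,"y":0,"z":0,"turn":0},{"x":0,"y":0,"z":0,"turn":0}]'
python3 -c "
from h import *
togo(.556,.1477,.095,-.364)"
```

```text
time: 9.1
tool_pos: [0.5575, 0.1473, 0.0981]
tool_rot: [0.001, 0.927, -0.374, 0.001]
contact_force: [-3.5, -4.3, 7.3]
gripper_width: 0.152
grasp_force: 59.3
time: 9.4
tool_pos: [0.5574, 0.1473, 0.098]
tool_rot: [0.001, 0.927, -0.374, 0.001]
contact_force: [-3.8, -4.1, 6.2]
gripper_width: 0.153
grasp_force: 59.3
t 9.4 pos [0.5574 0.1473 0.098 ] psi -0.7668 F [-3.8 -4.1  6.2] M [-0.605  0.509  0.13 ] w 0.153 59.3
cm tool [-0.13  0.07  0.3 ] turn 0.003 tilt z [ 9.0e-04 -1.6e-03 -1.0e+00]
time: 9.9
tool_pos: [0.5577, 0.1476, 0.0981]
tool_rot: [0.0, 0.971, -0.24, 0.001]
contact_force: [-1.9, -2.3, 6.4]
gripper_width: 0.152
grasp_force: 59.2
time: 10.4
tool_pos: [0.5578, 0.1478, 0.0981]
tool_rot: [-0.0, 0.983, -0.183, 0.001]
contact_force: [-1.3, -2.0, 6.6]
gripper_width: 0.154
grasp_force: 59.2
t 10.4 pos [0.5578 0.1478 0.0981] psi -0.3674 F [-1.3 -2.   6.6] M [-0.328  0.342 -0.06 ] w 0.154 59.2
cm tool [-0.16  0.07  0.31] turn -0.003 tilt z [ 1.9e-03 -3.0e-04 -1.0e+00]
```

```bash
cat > chk.py <<'E'
from h import *; import sys
s=manip.state(); togo(.556,.1477,.095,-.064)
sys.exit(bool(s["ft_torque"][2]<-.15))
E
q(){ python3 chk.py; }
python3 -m crank '[{"x":0,"y":0,"z":0,"turn":-0.02},{"x":0,"y":0,"z":0,"turn":-0.02},{"x":0,"y":0,"z":0,"turn":0}]' >/dev/null && q &&
python3 -m crank '[{"x":0,"y":0,"z":0,"turn":-0.02},{"x":0,"y":0,"z":0,"turn":-0.02},{"x":0,"y":0,"z":0,"turn":0}]' >/dev/null && q &&
python3 -m crank '[{"x":0,"y":0,"z":0,"turn":-0.02},{"x":0,"y":0,"z":0,"turn":-0.02},{"x":0,"y":0,"z":0,"turn":0}]' >/dev/null && q &&
python3 -m crank '[{"x":0,"y":0,"z":0,"turn":-0.02},{"x":0,"y":0,"z":0,"turn":-0.02},{"x":0,"y":0,"z":0,"turn":0}]' >/dev/null && q &&
python3 -m crank '[{"x":0,"y":0,"z":0,"turn":-0.02},{"x":0,"y":0,"z":0,"turn":-0.02},{"x":0,"y":0,"z":0,"turn":0}]' >/dev/null && q &&
python3 -m crank '[{"x":0,"y":0,"z":0,"turn":-0.02},{"x":0,"y":0,"z":0,"turn":-0.02},{"x":0,"y":0,"z":0,"turn":0}]' >/dev/null && q &&
python3 -m crank '[{"x":0,"y":0,"z":0,"turn":-0.02},{"x":0,"y":0,"z":0,"turn":-0.02},{"x":0,"y":0,"z":0,"turn":0}]' >/dev/null && q
```

```text
t 10.7 pos [0.5578 0.1479 0.0981] psi -0.327 F [-2.  -2.2  5.6] M [-0.224  0.33  -0.063] w 0.151 59.2
cm tool [-0.16  0.07  0.31] turn -0.263 tilt z [ 1.9e-03 -2.0e-04 -1.0e+00]
t 11.0 pos [0.5578 0.1479 0.0981] psi -0.2871 F [-1.5 -2.1  5.5] M [-0.215  0.331 -0.103] w 0.153 59.2
cm tool [-0.17  0.07  0.31] turn -0.223 tilt z [ 0.0021 -0.     -1.    ]
t 11.3 pos [0.5578 0.148  0.098 ] psi -0.2471 F [-1.6 -1.9  6. ] M [-0.164  0.282 -0.044] w 0.152 59.2
cm tool [-0.17  0.07  0.3 ] turn -0.183 tilt z [ 2.e-03  2.e-04 -1.e+00]
t 11.6 pos [0.5578 0.1481 0.0981] psi -0.2069 F [-1.4 -1.   5. ] M [-0.138  0.317 -0.001] w 0.147 59.2
cm tool [-0.17  0.07  0.31] turn -0.143 tilt z [ 2.2e-03  2.0e-04 -1.0e+00]
t 11.9 pos [0.5578 0.1481 0.0981] psi -0.1669 F [-1.3 -1.1  5.8] M [-0.154  0.278 -0.006] w 0.155 59.1
cm tool [-0.17  0.07  0.31] turn -0.103 tilt z [ 2.2e-03  3.0e-04 -1.0e+00]
t 12.2 pos [0.5578 0.1482 0.0981] psi -0.1269 F [-1.6 -0.9  4.8] M [-0.082  0.304  0.049] w 0.151 59.1
cm tool [-0.18  0.07  0.31] turn -0.063 tilt z [ 2.3e-03  5.0e-04 -1.0e+00]
t 12.5 pos [0.5578 0.1482 0.0981] psi -0.0872 F [-1.9 -0.5  4.2] M [-0.03   0.299 -0.075] w 0.156 59.2
cm tool [-0.18  0.07  0.31] turn -0.023 tilt z [ 2.2e-03  7.0e-04 -1.0e+00]
```

Nothing holds yet at a dial angle of about -0.04. I continue in the same steps.

```bash
q(){ python3 chk.py; }
python3 -m crank '[{"x":0,"y":0,"z":0,"turn":-0.02},{"x":0,"y":0,"z":0,"turn":-0.02},{"x":0,"y":0,"z":0,"turn":0}]' >/dev/null && q &&
python3 -m crank '[{"x":0,"y":0,"z":0,"turn":-0.02},{"x":0,"y":0,"z":0,"turn":-0.02},{"x":0,"y":0,"z":0,"turn":0}]' >/dev/null && q &&
python3 -m crank '[{"x":0,"y":0,"z":0,"turn":-0.02},{"x":0,"y":0,"z":0,"turn":-0.02},{"x":0,"y":0,"z":0,"turn":0}]' >/dev/null && q &&
python3 -m crank '[{"x":0,"y":0,"z":0,"turn":-0.02},{"x":0,"y":0,"z":0,"turn":-0.02},{"x":0,"y":0,"z":0,"turn":0}]' >/dev/null && q &&
python3 -m crank '[{"x":0,"y":0,"z":0,"turn":-0.02},{"x":0,"y":0,"z":0,"turn":-0.02},{"x":0,"y":0,"z":0,"turn":0}]' >/dev/null && q &&
python3 -m crank '[{"x":0,"y":0,"z":0,"turn":-0.02},{"x":0,"y":0,"z":0,"turn":-0.02},{"x":0,"y":0,"z":0,"turn":0}]' >/dev/null && q &&
python3 -m crank '[{"x":0,"y":0,"z":0,"turn":-0.02},{"x":0,"y":0,"z":0,"turn":-0.02},{"x":0,"y":0,"z":0,"turn":0}]' >/dev/null && q
```

```text
t 12.8 pos [0.5578 0.1483 0.0981] psi -0.0475 F [-1.6 -0.4  5.4] M [ 0.031  0.326 -0.222] w 0.15 59.2
cm tool [-0.18  0.07  0.31] turn 0.016 tilt z [ 2.2e-03  9.0e-04 -1.0e+00]
```

```bash
for i in 1 2 ; do
python3 -m crank '[{"x":0,"y":0,"z":0,"turn":0}]' >/dev/null; python3 chk.py|head -1; done
python3 -m crank '[{"x":0,"y":0,"z":0,"turn":-0.02},{"x":0,"y":0,"z":0,"turn":0}]' >/dev/null; python3 chk.py|head -1
python3 -m crank '[{"x":0,"y":0,"z":0,"turn":0}]' >/dev/null; python3 chk.py|head -1
```

```text
t 12.9 pos [0.5578 0.1483 0.0981] psi -0.0478 F [-0.9 -0.2  5.8] M [ 0.013  0.304 -0.15 ] w 0.151 59.2
t 13.0 pos [0.5578 0.1483 0.0981] psi -0.0479 F [-1.8 -0.2  5.3] M [ 0.019  0.323 -0.183] w 0.148 59.2
t 13.2 pos [0.5578 0.1483 0.0981] psi -0.0276 F [-1.8 -0.1  4.1] M [ 0.05   0.303 -0.233] w 0.148 59.2
t 13.3 pos [0.5578 0.1483 0.0981] psi -0.028 F [-2.  -0.1  4.9] M [ 0.013  0.275 -0.249] w 0.154 59.2
```

The torque grew from 0.06 to 0.24 N m as the knob turned 0.02 further, so the catch is holding at a dial angle of about -0.04. I relax the spring, release and lift.

```bash

python3 -m crank '[{"x":0,"y":0,"z":0,"turn":0.03},{"x":0,"y":0,"z":0,"turn":0.03},{"x":0,"y":0,"z":0,"turn":0.01},{"x":0,"y":0,"z":0,"turn":0},{"x":0,"y":0,"z":0,"turn":0}]' >/dev/null; python3 chk.py
python3 -m crank '[{"x":0,"y":0,"z":0,"turn":0},{"x":0,"y":0,"z":0,"turn":0},{"x":0,"y":0,"z":0,"turn":0},{"x":0,"y":0,"z":0,"turn":0},{"x":0,"y":0,"z":0,"turn":0}]' 45
python3 -m crank '[{"x":0,"y":0,"z":-1.5,"turn":0},{"x":0,"y":0,"z":-3,"turn":0},{"x":0,"y":0,"z":-2,"turn":0},{"x":0,"y":0,"z":0,"turn":0},{"x":0,"y":0,"z":0,"turn":0}]'
python3 -c "
from h import *
togo(.5486,.0299,.15,-.064)"
```

```text
t 13.8 pos [0.5579 0.1482 0.0981] psi -0.0974 F [-1.6 -0.2  5.8] M [-0.051  0.273 -0.044] w 0.149 59.2
cm tool [-0.18  0.07  0.31] turn -0.033 tilt z [ 2.3e-03  7.0e-04 -1.0e+00]
time: 14.3
tool_pos: [0.5568, 0.148, 0.0961]
tool_rot: [0.0, 0.999, -0.049, -0.0]
contact_force: [-0.2, 0.0, -0.5]
gripper_width: 0.451
grasp_force: 0.0
time: 14.8
tool_pos: [0.5573, 0.148, 0.1622]
tool_rot: [-0.0, 0.999, -0.049, 0.001]
contact_force: [0.0, 0.7, 0.1]
gripper_width: 0.458
grasp_force: 0.0
t 14.8 pos [0.5573 0.148  0.1622] psi -0.0972 F [0.  0.7 0.1] M [-0.015 -0.053  0.008] w 0.458 0.0
cm tool [ 0.28 11.84  1.22] turn -0.033 tilt z [ 1.6e-03  2.0e-04 -1.0e+00]
```

```bash

python3 -m crank '[{"x":0.28,"y":3,"z":0,"turn":-0.033},{"x":0,"y":4,"z":0,"turn":0},{"x":0,"y":3.5,"z":0,"turn":0},{"x":0,"y":1.3,"z":1.2,"turn":0},{"x":0,"y":0,"z":0,"turn":0}]' 45
python3 - <<'E'
from h import *
togo(.5486,.0299,.092,-.064)
p,d=manip.grab_frame("side"); t,_=manip.grab_frame("top")
u,v=proj("side",[.549,.03,.11])[0].astype(int)
a=cv2.resize(p[v-60:v+60,u-75:u+75],(500,400),interpolation=2)
c=cv2.resize(rect(t,[.556,.148],-.064,.088,.16,.0005),(300,300))
b=np.zeros((400,300,3),np.uint8); b[:300]=c
cv2.imwrite("pics/c3.png",np.hstack([a,b])[...,::-1])
E
```

```text
time: 15.3
tool_pos: [0.549, 0.029, 0.1459]
tool_rot: [-0.0, 0.999, -0.033, -0.003]
contact_force: [0.6, 0.1, 0.1]
gripper_width: 0.452
grasp_force: 0.0
t 15.3 pos [0.549  0.029  0.1459] psi -0.067 F [0.6 0.1 0.1] M [ 0.037  0.071 -0.025] w 0.452 0.0
cm tool [-0.02 -0.09  5.39] turn -0.003 tilt z [-5.7e-03  7.0e-04 -1.0e+00]
```

View pics/c3.png

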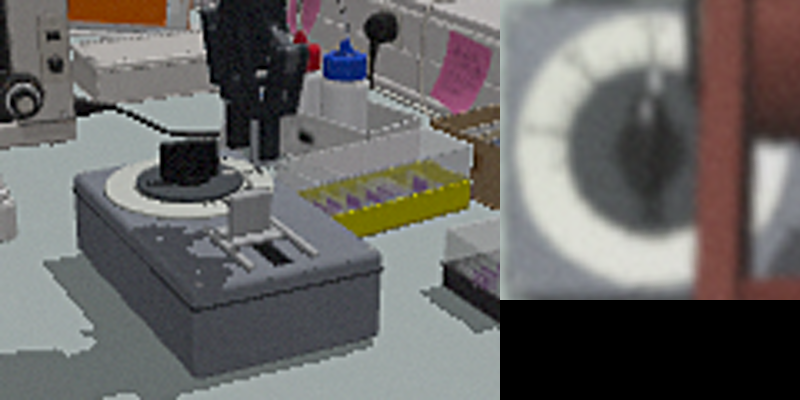

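The pointer at (655, 75) is close to the three-pip tick at (652, 35), so the dial angle is near 0. The fingers at (255, 140) stand above the bolt fin at (250, 215). I lower, grip and draw the bolt.

```bash

python3 -m crank '[{"x":0,"y":-0.05,"z":2,"turn":0},{"x":0,"y":0,"z":2,"turn":0},{"x":0,"y":0,"z":1.3,"turn":0},{"x":0,"y":0,"z":0,"turn":0},{"x":0,"y":0,"z":0,"turn":0}]' 45
python3 -m crank '[{"x":0,"y":0,"z":0,"turn":0},{"x":0,"y":0,"z":0,"turn":0},{"x":0,"y":0,"z":0,"turn":0},{"x":0,"y":0,"z":0,"turn":0},{"x":0,"y":0,"z":0,"turn":0}]' 0
python3 -m crank '[{"x":0,"y":0,"z":0,"turn":0},{"x":0,"y":0,"z":0,"turn":0},{"x":0,"y":0,"z":0,"turn":0},{"x":0,"y":0.3,"z":0,"turn":0},{"x":0,"y":0.2,"z":0,"turn":0}]'
python3 -c "
from h import *
togo(.547,.005,.092,-.064)"
```

```text
time: 15.9
tool_pos: [0.5513, 0.0312, 0.0965]
tool_rot: [-0.0, 1.0, -0.032, -0.0]
contact_force: [0.1, -0.7, 0.4]
gripper_width: 0.448
grasp_force: 0.0
time: 16.4
tool_pos: [0.5521, 0.0304, 0.0978]
tool_rot: [0.0, 0.999, -0.032, 0.001]
contact_force: [-1.0, -0.3, 6.3]
gripper_width: 0.125
grasp_force: 60.1
time: 16.9
tool_pos: [0.5518, 0.0262, 0.0978]
tool_rot: [-0.001, 0.999, -0.032, 0.001]
contact_force: [-0.5, 2.2, 5.8]
gripper_width: 0.124
grasp_force: 60.1
t 16.9 pos [0.5518 0.0262 0.0978] psi -0.0644 F [-0.5  2.2  5.8] M [ 0.484  0.154 -0.005] w 0.124 60.1
cm tool [-0.34  2.15  0.57] turn -0.0 tilt z [ 0.0024  0.0019 -1.    ]
```

The bolt moved more than 4 mm at about 2 N, so it is free.

```bash

python3 -m crank '[{"x":0,"y":0.4,"z":0,"turn":0},{"x":0,"y":0.4,"z":0,"turn":0},{"x":0,"y":0.4,"z":0,"turn":0},{"x":0,"y":0.4,"z":0,"turn":0},{"x":0,"y":0.3,"z":0,"turn":0}]'
python3 -m crank '[{"x":0,"y":0.2,"z":0,"turn":0},{"x":0,"y":0.1,"z":0,"turn":0},{"x":0,"y":0,"z":0,"turn":0},{"x":0,"y":0,"z":0,"turn":0}]'
python3 -c "
from h import *
togo(.547,.005,.092,-.064)"
```

```text
time: 17.4
tool_pos: [0.5505, 0.0072, 0.0978]
tool_rot: [-0.001, 0.999, -0.032, 0.001]
contact_force: [-1.3, 4.2, 5.3]
gripper_width: 0.126
grasp_force: 60.1
time: 17.8
tool_pos: [0.5504, 0.0053, 0.0978]
tool_rot: [-0.002, 0.999, -0.032, 0.001]
contact_force: [-0.3, 6.8, 5.7]
gripper_width: 0.124
grasp_force: 60.1
t 17.8 pos [0.5504 0.0053 0.0978] psi -0.0645 F [-0.3  6.8  5.7] M [1.049 0.149 0.004] w 0.124 60.1
cm tool [-0.34  0.05  0.58] turn -0.0 tilt z [ 0.0026  0.0039 -1.    ]
```

```bash

python3 -m crank '[{"x":0,"y":0,"z":0,"turn":0},{"x":0,"y":0,"z":0,"turn":0},{"x":0,"y":0,"z":0,"turn":0},{"x":0,"y":0,"z":0,"turn":0},{"x":0,"y":0,"z":0,"turn":0}]' 45
python3 -m crank '[{"x":0,"y":0,"z":-1.5,"turn":0},{"x":0,"y":0,"z":-3,"turn":0},{"x":0,"y":0,"z":-4,"turn":0},{"x":0,"y":0,"z":-4,"turn":0},{"x":0,"y":0,"z":0,"turn":0}]'
python3 -m crank '[{"x":0,"y":4,"z":0,"turn":0},{"x":0,"y":4.5,"z":0,"turn":0},{"x":0,"y":4.5,"z":0,"turn":0},{"x":0,"y":4.5,"z":0,"turn":0},{"x":0,"y":4,"z":0,"turn":0}]'
python3 -m crank '[{"x":0,"y":0,"z":0,"turn":0},{"x":0,"y":0,"z":0,"turn":0},{"x":0,"y":0,"z":0,"turn":0}]'
python3 - <<'E'
from h import *
t,_=manip.grab_frame("top")
cv2.imwrite("pics/c4.png",rect(t,[.5566,.0977],0,.088,.3,.0005)[...,::-1])
E
```

```text
time: 18.3
tool_pos: [0.5493, 0.0034, 0.0961]
tool_rot: [0.0, 0.999, -0.032, -0.0]
contact_force: [0.1, -0.4, 0.1]
gripper_width: 0.45
grasp_force: 0.0
time: 18.8
tool_pos: [0.5533, 0.0031, 0.2306]
tool_rot: [0.001, 0.999, -0.032, 0.007]
contact_force: [1.2, -1.1, 0.4]
gripper_width: 0.452
grasp_force: 0.0
time: 19.3
tool_pos: [0.5352, -0.2131, 0.2219]
tool_rot: [0.0, 0.999, -0.032, 0.0]
contact_force: [1.0, 0.7, -1.1]
gripper_width: 0.453
grasp_force: 0.0
time: 19.6
tool_pos: [0.5357, -0.2101, 0.2214]
tool_rot: [-0.0, 0.999, -0.032, 0.0]
contact_force: [0.9, 0.6, -0.2]
gripper_width: 0.449
grasp_force: 0.0
```

View pics/c4.png

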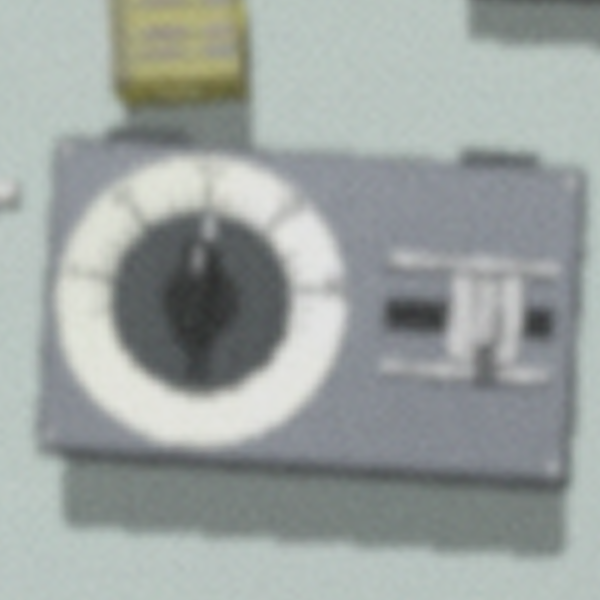

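The bolt fin has moved from (435, 320) to (485, 320), which is 50 px or 25 mm. The pointer at (209, 230) sits at the three-pip mark, and the gripper is clear of everything.

```bash
python3 -c "
from plant import manip
print(manip.job_done())"
```

```text
the job is handed in; nothing more can be done
None
```

The box is unlocked and the job is handed in: the catch held near the three-pip mark and the bolt is drawn its full 25 mm. The knob's measured torque peaked at about 0.25 N m, and the robot is clear of everything, but the hand-in gave no verdict.

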